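# Start the wax heater on its timer

### The job

Start the timed wax warm-up, in this order: switch the wax heater on by pressing down the inner half of its big black rocker (the half towards the middle of the heater), then on the low grey timer press the long bar key fully down, and last press the round key fully down; the keys stay down by themselves. Leave the square key up. Only press with the fingertips: do not pick up or shove the heater or any of the small things lying about.

Things in the scene. Friction and masses are not known exactly. Their poses are not given: they have to be found in the camera images.
- heater: Loose beige wax heater, 81 (x) x 189 (y) x 78 mm, 0.6 to 1.1 kg. Origin: centre of its underside, z up. The black rocker stands on its +y end: centre x -4, y +65 mm, 45 mm wide in x, 42 mm long in y, its top (78 mm high) the highest part. The wax wells are at the -y end, up to 70 mm high; between wells and rocker (y -10 to +44) the top is 52 mm high.
- heater_rocker (a joint): The rocker's tilt in rad, -0.14 to +0.14, about the heater's x axis, pivot 7 mm under the middle of the rocker's top. Starts near -0.14 (off, outer half down). Pressing down the inner half (the -y half, towards the heater's middle) tips it to +0.14 (on). No spring: it stays where it is left. Takes 1 to 6 N, more the nearer the pivot line; on counts from 0.06.
- rocker_inner (a point): Press point on the top of the rocker's inner half, 15 mm from the pivot line; moves with the rocker (about 80 mm above the worktop when off, 76 mm when on). Beware: to the right of the work (y below -0.3 m, x about 0.45 to 0.8 m) the bench microscope overhangs the worktop; draw the arm in before swinging past it.
- timer: Low grey timer fixed to the worktop: 120 (x) x 200 (y) mm, flat top 40 mm high. Origin: centre of its underside; +x is the back, where a hood with a black sloping display rises to 70 mm at most. 22 mm ahead (-x) of the middle, three white keys stand in a row along y, 58 mm apart, on black bezels 46 x 50 mm, 4 mm high; which key has which place varies.
- key_bar (a joint): Travel of the long narrow bar key, 12 mm (timer x) by 38 mm (timer y): 0 up, 0.006 m fully down, straight down. Pressing takes 2.5 to 4 N; the key has no spring and stays where it is pushed. Counts as down from 0.0045 m.
- top_bar (a point): Centre of the top of the long narrow bar key; white, 56 mm above the worktop when up and 50 mm when down (moves with the key).
- key_round (a joint): Travel of the round key, 28 mm across: 0 up, 0.006 m fully down, straight down. Pressing takes 2.5 to 4 N; the key has no spring and stays where it is pushed. Counts as down from 0.0045 m.
- top_round (a point): Centre of the top of the round key; white, 56 mm above the worktop when up and 50 mm when down (moves with the key).
- key_square (a joint): Travel of the square key, 26 x 26 mm; not to be pressed: 0 up, 0.006 m fully down, straight down. Pressing takes 2.5 to 4 N; the key has no spring and stays where it is pushed. Must stay below 0.002 m.
- top_square (a point): Centre of the top of the square key; white, 56 mm above the worktop when up and 50 mm when down (moves with the key).
- wax_bar: Loose pink wax bar, 32 x 55 x 14 mm, bystander near the front edge of the worktop; leave it where it lies. Origin: centre of its underside.
- polishing_wheel: Loose small polishing wheel, brown-red disc, 23 mm across, 8 mm high, bystander near the front edge of the worktop; leave it where it lies. Origin: centre of its underside.
- glass_dish: Loose glass dish, 34 mm across, 22 mm high, bystander near the front edge of the worktop; leave it where it lies. Origin: centre of its underside.
- spatula: Loose blue-handled spatula, thin, 140 mm long, 10 mm thick, along its y, bystander near the front edge of the worktop; leave it where it lies. Origin: centre of its underside.

How it is judged (in metres and radians):
On the way, in this order (a step that is already met when the one before it is completed fails the run):
1. the heater's rocker is switched on (value of joint heater_rocker above 0.06 rad), for 0.2 s.
2. the bar key is fully down (value of joint key_bar above 0.0045 m), for 0.2 s.
3. the round key is fully down (value of joint key_round above 0.0045 m), for 0.2 s.
At the end, for the whole second after the job is handed in: The rocker is on (0.06 rad or more), the bar key and the round key are down (4.5 mm or more of 6), the square key is up (under 2 mm), and the heater stands still (value of joint heater_rocker above 0.06 rad and value of joint each of key_bar, key_round above 0.0045 m and value of joint key_square below 0.002 m and linear speed of heater below 0.01 m/s); the robot touches nothing.
It fails at once if the bar key is pressed before the heater is on (value of joint key_bar above 0.003 m and value of joint heater_rocker below 0.03 rad).
It fails at once if the round key is pressed before the bar key is down (value of joint key_round above 0.003 m and value of joint key_bar below 0.004 m).
It fails at once if the square key is pressed (value of joint key_square above 0.002 m).
It fails at once if the heater is lifted or shoved more than 25 mm (distance of heater from where it was at the start of the episode above 0.025 m or height (world z) of heater above 0.012 m).
It fails at once if a bystander is lifted or moved more than 20 mm (distance of any of wax_bar, polishing_wheel, glass_dish, spatula from where it was at the start of the episode above 0.02 m or height (world z) of any of wax_bar, polishing_wheel, glass_dish, spatula above 0.015 m).
It also fails if it takes over 45 s, if anything falls off the work surface, if the arm or the gripper's body presses on something with over 40 N, if the wrist force passes 120 N, or if a joint passes its speed limit or range.

### The arm

A 6-joint arm with a two-finger parallel gripper is mounted at the origin on a cart in front of the work surface, level with it; the furniture and walls round the work are solid. World frame = base frame: x ahead of the robot, y to its left, z up, the work surface at z = 0. Lengths are in mm, angles in rad, forces in N, time in s.
With the tool pointing down it reaches from about 300 to 875 mm from the base axis. Payload 4.2 kg.
Tool frame: the origin (TCP) lies at the very end of the fingers, on their centre line; the grasp point (between the pads) lies 19 mm behind it (manip.grasp_offset is the z of the grasp point in the tool frame, in mm); z points along the fingers, y is the line along which they close (so a half turn about z gives the same grasp; the last joint's range is limited). The gripper opens to 85 mm and grips with 20 to 120 N. Pads are 22 mm wide; open, the fingers measure 114 mm over their backs; the gripper's body (76 mm by 85 mm) begins 54 mm behind the grasp point. The pads swing forward as they close: fully open they stand 13 mm farther back than shut.
Start: joints at [-1.258, 0.32, 1.565, -0, 1.257, -0.02], TCP at [187.85, -543.464, 231.338] pointing down, gripper open.
Joint ranges: [-3.11, 3.11], [-0.84, 2.01], [0.21, 2.61], [-1.34, 4.49], [0.05, 2.63], [-2.56, 2.56]. Speed limits (rad/s): [2.57, 2.57, 3.14, 3.14, 3.14, 3.14].

### API

Orientations are given as a unit quaternion [x, y, z, w].
In Python, from station import manip gives the robot as it stands. Calls block until the motion is done:
- manip.move_ptp(position, orientation): joint-space move of the TCP to a pose.
- manip.movel(position, orientation=None, feed=150, guard=None): straight line of the TCP; orientation=None keeps the orientation; feed is the mean speed in mm/s. With guard (N) it stops when the force on the tool has changed by that much, and returns True; else False.
- manip.move_j(angles): joint-space move.
- manip.set_gripper(opening, grasp_force=None): finger opening in mm; grasp_force is the grip in N (None keeps the last); returns when the fingers have stopped.
- manip.wait(seconds).
- manip.ik(position, orientation): joint angles nearest the present ones, or None.
- manip.get_obs(): the state.
- manip.camera(name): name is "side" or "top" or "wrist"; returns (picture, depth): 480x640x3 uint8, red, green, blue; 480x640 float32, mm along the optical axis (not along the pixel's ray), 0 where there is no reading.
- manip.camera_params(name): a dict with "fx", "fy", "cx", "cy" (pixels), "extrinsics" (4x4, takes a point from camera to world coordinates). Camera axes: x right, y down, z forward; pixel columns grow to the right and rows downward; lengths in mm; the calibration is good to about 2 mm. A picture is of the moment at which its call begins: read the wrist's pose just before it. camera_params takes no time and is no camera call; for the wrist camera it gives the pose at the moment of the call.
A pose or a line that the arm cannot do raises manip.PlanningError and nothing moves.
- manip.hand_in(): hands the job in; it is judged then, once.
The state is a dict: "t": time; "q": joint angles; "dq": joint speeds; "joint_torque": joint torques, N m; "tool_pos": TCP position; "tool_rot": TCP orientation; "contact_force": force on the tool from outside, world axes, zero at the start; "moment": the same for the moment, N m; "width": finger opening in mm; "finger_force": force on a finger pad.
Only numpy, scipy, OpenCV 4.12 (cv2) and the standard library are available. Lean on these libraries where they do the work, as an engineer would, in place of code of your own. Each camera call takes 0.05 s, during which the arm holds its last target. There are 200 camera calls.

## Working session

There is one attempt and no reset: what is moved stays moved. The work goes in short steps, each a Python script; the robot and the scene stay as the last script left them, time stands still between calls to the robot, and variables do not carry over. Pictures are saved under pics/ and viewed, at most 10 in all, crops included, and the job is handed in when it is done.

```bash
mkdir -p pics; ls
python3 - <<'E'
from station import manip
import cv2,numpy as np
for n in ["top","side"]:
    p,d=manip.camera(n); cv2.imwrite(f"pics/{n}0.png",p[:,:,::-1]); np.savez(f"{n}0.npz",p=p,d=d)
    c=manip.camera_params(n); print(n,c)
o=manip.get_obs();print(o["t"],o["tool_rot"],o["width"])
E
```

```text
pics
top {'fx': 563.7439502489052, 'fy': 563.7439502489052, 'cx': 314.7916654105697, 'cy': 241.762369789868, 'extrinsics': array([[ 4.62569778e-04, -9.93858980e-01,  1.10653124e-01,
         3.81567499e+02],
       [-9.99933604e-01,  8.14365818e-04,  1.14945137e-02,
         4.63996370e+01],
       [-1.15140378e-02, -1.10651094e-01, -9.93792615e-01,
         9.77177172e+02],
       [ 0.00000000e+00,  0.00000000e+00,  0.00000000e+00,
         1.00000000e+00]])}
side {'fx': 476.3149831620653, 'fy': 476.3149831620653, 'cx': 323.6510509124461, 'cy': 231.56410112709108, 'extrinsics': array([[-9.73904586e-01, -1.67826564e-01,  1.52787768e-01,
         3.54806764e+02],
       [-2.26069123e-01,  6.57828026e-01, -7.18439308e-01,
         7.14360676e+02],
       [ 2.00651242e-02, -7.34231934e-01, -6.78602135e-01,
         6.76417311e+02],
       [ 0.00000000e+00,  0.00000000e+00,  0.00000000e+00,
         1.00000000e+00]])}
0.1 [ 9.86188300e-01  1.65626143e-01 -1.13218438e-04 -7.77883569e-04] 85.48615612450526
```

View pics/top0.png

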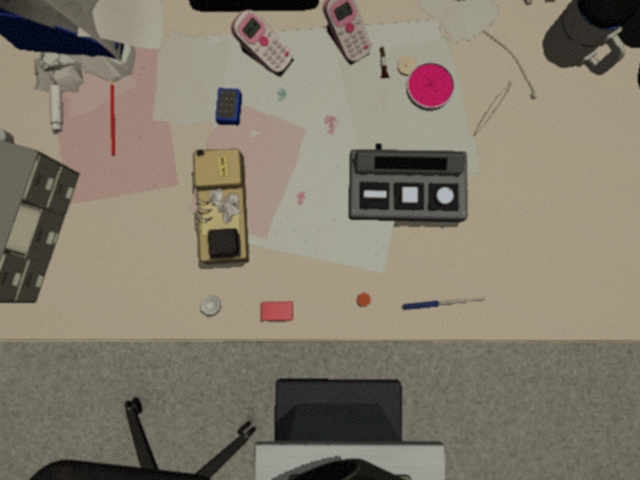

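View pics/side0.png

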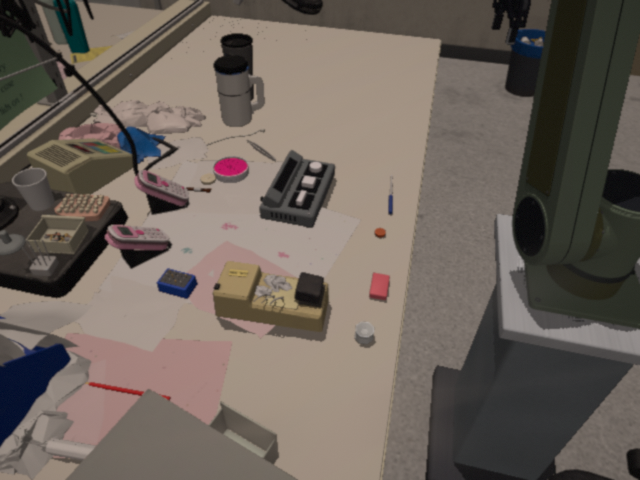

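The top view shows the rocker at (223,242) on the robot-side end of the heater, so "inner" is image-up, about +x. The keys from left to right are bar (375,195), square (410,195) and round (444,195). The bystanders are at rows of about 300. The side view agrees with this.

```bash
cat > h.py <<'E'
import cv2,numpy as np
from station import manip
def ray(c,uv,z):
    E=c["extrinsics"]; d=E[:3,:3]@np.array([(uv[0]-c["cx"])/c["fx"],(uv[1]-c["cy"])/c["fy"],1]); o=E[:3,3]
    return o+d*(z-o[2])/d[2]
def blobs(m,amin):
    cs,_=cv2.findContours(m.astype(np.uint8),cv2.RETR_EXTERNAL,cv2.CHAIN_APPROX_NONE)
    return [c for c in cs if cv2.contourArea(c)>amin]
def rect(c,cam,z):  # outline in world mm
    w=np.array([ray(cam,p[0],z)[:2] for p in c],np.float32)
    return cv2.minAreaRect(w), len(c), cv2.boundingRect(c)
E
cat > m.py <<'E'
from h import *
f=np.load("top0.npz");p=f["p"].astype(int);cam=manip.camera_params("top")
roi=np.zeros(p.shape[:2],bool);roi[180:212,355:465]=1
for c in blobs((p.min(2)>140)&roi,15): print("key",rect(c,cam,56))
roi[:]=0;roi[222:265,200:246]=1
for c in blobs((p.max(2)<60)&roi,100): print("rocker",rect(c,cam,78))
roi[:]=0;roi[140:270,185:255]=1
h=f["d"]; 
m=(((p[:,:,0]-p[:,:,2])>45)|(p.max(2)<60))&roi
ys,xs=np.nonzero(roi)
for uv in [(223,242),(218,165),(220,205),(375,195),(410,195),(444,195),(410,165),(392,195)]:
    d=h[uv[1],uv[0]]; E=cam["extrinsics"]
    print(uv,np.round(E[:3,:3]@np.array([(uv[0]-cam["cx"])/cam["fx"]*d,(uv[1]-cam["cy"])/cam["fy"]*d,d])+E[:3,3],1))
# heater outline by height
v,u=np.mgrid[:480,:640];P=np.stack([(u-cam["cx"])/cam["fx"]*h,(v-cam["cy"])/cam["fy"]*h,h],-1)@E[:3,:3].T+E[:3,3]
m=(P[:,:,2]>30)&roi
w=P[m][:,:2].astype(np.float32);print("heater",cv2.minAreaRect(w))
m=(P[:,:,2]>72)&roi;print("rocker pts",m.sum(),cv2.minAreaRect(P[m][:,:2].astype(np.float32)))
roi[:]=0;roi[130:230,340:480]=1;m=(P[:,:,2]>30)&roi;print("timer",cv2.minAreaRect(P[m][:,:2].astype(np.float32)))
E
python3 m.py
```

```text
key (((564.5694580078125, -41.91358947753906), (34.824867248535156, 8.423168182373047), 89.89240264892578), 49, (364, 191, 22, 6))
key (((562.2518920898438, -158.005615234375), (24.452470779418945, 23.872234344482422), 44.69535827636719), 41, (437, 188, 16, 15))
key (((563.6237182617188, -99.82884979248047), (21.518890380859375, 23.809934616088867), 89.03627014160156), 51, (403, 187, 14, 15))
rocker (((475.1282043457031, 202.67886352539062), (54.0449104309082, 65.88137817382812), 2.993858575820923), 176, (204, 229, 42, 35))
(223, 242) [481.2 204.1  79.8]
(218, 165) [609.1 215.8  73.3]
(220, 205) [546.2 214.9  53.1]
(375, 195) [561.9 -42.7  56.6]
(410, 195) [ 562.  -100.7   55.5]
(444, 195) [ 562.4 -157.4   53. ]
(410, 165) [ 613.1 -101.8   54.3]
(392, 195) [565.2 -72.9  39.6]
heater ((490.7406005859375, 185.63015747070312), (323.5765380859375, 143.22653198242188), 28.023494720458984)
rocker pts 1089 ((492.2085876464844, 176.49569702148438), (321.1529846191406, 116.30353546142578), 29.71272850036621)
timer ((509.6305236816406, -86.17108154296875), (214.25010681152344, 299.9956359863281), 79.54270935058594)
```

Keys check out: 58 mm pitch and height about 56 mm. The rocker mask picks up shadow, so I'll draw the arm in, swing over and look at it with the wrist camera.

Run:
```python
from h import *
manip.set_gripper(0,20)
q0=manip.get_obs()["tool_rot"]
manip.movel([120,-345,330],feed=300)
q=list(manip.get_obs()["q"]); q[0]+=np.arctan2(150,340)-np.arctan2(-345,120); 
manip.move_j(q)
manip.move_ptp([430,200,260],[1,0,0,0])
o=manip.get_obs();c=manip.camera_params("wrist");p,d=manip.camera("wrist")
np.savez("w0.npz",p=p,d=d,E=c["extrinsics"],k=[c["fx"],c["fy"],c["cx"],c["cy"]])
cv2.imwrite("pics/w0.png",p[:,:,::-1]);print(o["t"],o["tool_pos"],o["q"],c["extrinsics"].round(2))
```

```text
5.4833 [430.03901651 199.76917216 260.14976031] [ 4.10624567e-01  1.41099112e-01  1.73088068e+00 -3.81687647e-06
  1.26943816e+00  1.98148830e+00] [[-0.0000e+00 -9.6000e-01 -2.7000e-01  4.9956e+02]
 [-1.0000e+00  0.0000e+00  0.0000e+00  1.9956e+02]
 [-0.0000e+00  2.7000e-01 -9.6000e-01  4.0304e+02]
 [ 0.0000e+00  0.0000e+00  0.0000e+00  1.0000e+00]]
```

View pics/w0.png

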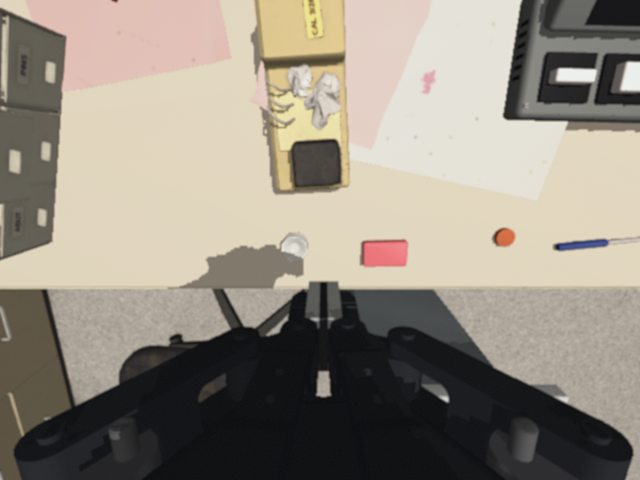

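The wrist view shows the rocker clearly at (317,163), spanning about 292–341 by 140–187 px, with the bar key at (575,75).

Run:
```python
from h import *
f=np.load("w0.npz");p=f["p"].astype(int);k=f["k"];cam=dict(fx=k[0],fy=k[1],cx=k[2],cy=k[3],extrinsics=f["E"])
roi=np.zeros(p.shape[:2],bool);roi[130:187,288:345]=1
for t in (45,60,75):
    for c in blobs((p.max(2)<t)&roi,400): print("rocker",t,rect(c,cam,78))
roi[:]=0;roi[60:90,550:600]=1
for c in blobs((p.min(2)>150)&roi,100): print("bar",rect(c,cam,56))
roi[:]=0;roi[:195,250:360]=1
hsv=cv2.cvtColor(f["p"],cv2.COLOR_RGB2HSV); print(hsv[130,275],hsv[175,280],hsv[200,240])
d=f["d"];E=cam["extrinsics"];v,u=np.mgrid[:480,:640]
P=np.stack([(u-k[2])/k[0]*d,(v-k[3])/k[1]*d,d],-1)@E[:3,:3].T+E[:3,3]
m=(P[:,:,2]>30)&roi&(d>0);q=P[m];print("heater x",np.percentile(q[:,0],[1,99]))
for x0 in range(450,640,20):
    s=q[abs(q[:,0]-x0)<8]; 
    if len(s)>20: print(x0,np.percentile(s[:,1],[2,98]).round(1))
for r in range(144,184,4): print(r,P[r,305:330].mean(0).round(1))
```

```text
rocker 75 (((485.369384765625, 206.70126342773438), (41.93075942993164, 45.04097366333008), 3.2733726501464844), 168, (292, 140, 48, 47))
bar (((566.6597290039062, -41.530845642089844), (37.96194839477539, 11.277738571166992), 89.9262466430664), 99, (556, 68, 41, 14))
[ 21  91 212] [ 21  91 221] [ 21  40 225]
heater x [459.36457605 621.88732059]
450 [197.7 245.7]
470 [173.5 248.7]
490 [174.7 250.2]
510 [175.4 251.1]
530 [176.9 251.3]
550 [178.2 252.4]
570 [179.6 254. ]
590 [181.  256.1]
610 [182.2 257.4]
630 [182.4 259.3]
144 [503.1 205.5  79.9]
148 [499.5 205.5  80.7]
152 [495.9 205.5  80.2]
156 [492.3 205.5  79.8]
160 [488.6 205.6  79. ]
164 [484.8 205.6  78.7]
168 [481.1 205.6  78.2]
172 [477.3 205.7  77.6]
176 [473.4 205.7  77. ]
180 [469.6 205.7  76.7]
```

Rocker measures 42 × 45 mm at centre (485.4, 206.7), and its depth profile is higher at +x, so the inner half is up. Pressing 19 mm inward of the pivot.

Run:
```python
from h import *
manip.move_ptp([504.4,207.8,130],[1,0,0,0])
manip.movel([504.4,207.8,90],feed=60)
print(manip.movel([504.4,207.8,74],feed=15,guard=15)); manip.wait(.1)
o=manip.get_obs();print(o["t"],o["tool_pos"],o["contact_force"])
manip.wait(.2)
manip.movel([504.4,207.8,130],feed=100)
manip.move_ptp([430,200,260],[1,0,0,0])
c=manip.camera_params("wrist");p,d=manip.camera("wrist")
E=c["extrinsics"];v,u=np.mgrid[:480,:640]
P=np.stack([(u-c["cx"])/c["fx"]*d,(v-c["cy"])/c["fy"]*d,d],-1)@E[:3,:3].T+E[:3,3]
for r in range(144,184,4): print(r,P[r,305:330].mean(0).round(1))
roi=np.zeros(d.shape,bool);roi[130:187,288:345]=1
for b in blobs((p.max(2)<75)&roi,400): print(rect(b,c,78))
cv2.imwrite("pics/w1.png",p[:,:,::-1]);print(manip.get_obs()["t"])
```

```text
False
8.3167 [505.30832437 207.99064397  75.67765204] [-1.24082159 -0.40114971 10.87534901]
144 [502.7 205.5  75.7]
148 [499.1 205.2  89.5]
152 [495.4 205.5  77.3]
156 [491.8 205.5  77.5]
160 [488.1 205.5  78. ]
164 [484.4 205.5  78.6]
168 [480.7 205.5  79.2]
172 [477.  205.6  79.7]
176 [473.3 205.6  80. ]
180 [469.6 205.6  80.6]
(((484.3973388671875, 206.55078125), (40.96290588378906, 45.16983413696289), 3.2805604934692383), 349, (292, 141, 49, 46))
9.925
```

The slope has flipped to about 0.14, so the rocker is on and the heater hasn't moved. Next, the bar key and then the round key.

Run:
```python
from h import *
def press(x,y):
    manip.move_ptp([x,y,120],[1,0,0,0]); manip.movel([x,y,64],feed=80)
    g=manip.movel([x,y,47.5],feed=15,guard=18); manip.wait(.3)
    o=manip.get_obs();print(g,o["t"],o["tool_pos"].round(1),o["contact_force"].round(1))
    manip.movel([x,y,120],feed=100)
manip.move_ptp([480,0,200],[1,0,0,0])
press(565.3,-41.7)
press(563.5,-158)
manip.movel([460,-100,240],feed=200)
c=manip.camera_params("wrist");p,d=manip.camera("wrist");E=c["extrinsics"];v,u=np.mgrid[:480,:640]
P=np.stack([(u-c["cx"])/c["fx"]*d,(v-c["cy"])/c["fy"]*d,d],-1)@E[:3,:3].T+E[:3,3]
for n,x,y in [("bar",565,-42),("sq",564,-100),("round",563,-158),("top",545,-71)]:
    m=np.hypot(P[:,:,0]-x,P[:,:,1]-y)<4; print(n,m.sum(),np.median(P[m][:,2]).round(2))
cv2.imwrite("pics/k1.png",p[:,:,::-1]);o=manip.get_obs();print(o["t"],o["contact_force"])
```

```text
True 13.475 [565.3 -41.7  50. ] [-1.3 -0.3  4.5]
True 17.0 [ 563.5 -158.    50.1] [-0.6  1.   5.7]
bar 63 50.4
sq 65 55.86
round 62 50.46
top 55 40.36
18.9 [-0.32902908 -0.26912521 -0.69149518]
```

View pics/k1.png

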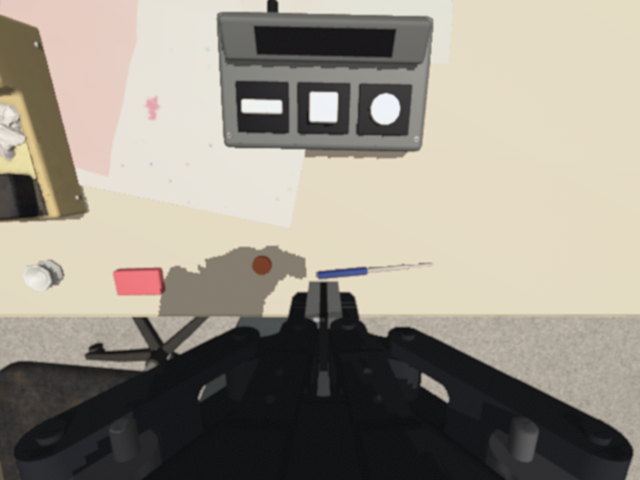

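The picture shows the bar (262,107) and round key (385,109) down at about 50 mm and the square key (323,107) up at 56 mm. The bystanders are where they were, and the arm is clear of everything.

```bash
python3 -c "
from station import manip
print(manip.hand_in())"
```

```text
the job is handed in; nothing more can be done
None
```

The wax warm-up is started and handed in at about 19 s: heater rocker on, then bar key down, then round key down, with the square key still up and the heater and small items where they were in the pictures.

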